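# Feel a ball bearing into its eccentric seat and swing the keeper over it

### The job

Refit the large ball bearing (red seals) in the side plate: slide it lightly over the eccentric ring until it drops into the round pocket, and see that it sits flat and fully home. Then swing the steel keeper across it, right up to its stop pin. Never force the bearing against the plate, the ring or the keeper (not more than 40 N, about 4 kg, even for a moment), and leave the small bearing and the grease tin where they are.

Things in the scene. Friction and masses are not known exactly. Their poses are not given: they have to be found in the camera images.
- bearing: the ball bearing to fit: a flat metal disc with red seals, 48 mm diameter, 14 mm thick, about 0.11 kg, lying flat on the worktop. Origin at the centre of its underside, z up along its axis. Grip it across the diameter.
- side_plate: grey machine side plate, fixed on the worktop, yaw varies. Origin on the worktop under the axis of its 92 mm bore; it reaches from -70 to +88 mm in its own x, +-70 mm in y; z up; screw heads stand 5 mm up at its corners. Flat top face 30 mm above the worktop. A bare-metal eccentric ring, 92 mm diameter, face flush with the plate's, is clamped in the bore and does not turn; it holds the bearing's pocket.
- bore_axis (a point): bore axis at the plate's top face. The pocket in the ring is round, 49.5 mm wide, 6 mm deep (flat floor 24 mm above the worktop), edge chamfered 0.7 mm. Its centre lies 7 mm from this axis, in a direction that differs each time and is not measured: roughly seen (a red line on the ring's rim is on the opposite side), exactly found by feel. A seated bearing stands 8 mm above the face.
- keeper (a joint): keeper angle, rad: a steel strap 18 mm wide, 5 mm thick, that swings level about the keeper pivot. 0: aside, pointing 75 degrees from the plate's +x towards its +y; grows counter-clockwise (from above) to 1.83, where it points to the plate's -x across the pocket, at its stop pin. Starts at 0 to 0.35; stays where left (about 1.5 N at the knob moves it).
- keeper_pivot (a point): pivot screw of the keeper, at (+66, 0) mm of the side plate; this point is at the height of the strap's underside, 39.5 mm above the worktop. The strap reaches 60 mm from here. It passes 1.5 mm over a seated bearing but runs into one that is not home. The screw's head ends 49.5 mm above the worktop.
- keeper_knob (a point): middle of the red upright knob on the keeper, 40 mm from the pivot, moving with the keeper: 16 mm diameter, its foot 46 mm and its top 67 mm above the worktop; this point is 56.5 mm above the worktop. The strap's top under it is 44.5 mm above the worktop.
- bearing_small: small ball bearing, 30 mm diameter, 10 mm thick, a bystander to be left alone. Origin at the centre of its underside.
- grease_tin: white and orange tin, 65 mm diameter, 32 mm high, a bystander to be left alone. Origin at the centre of its underside.
Not all that is in view belongs to the job. There is more than one size of the bearing; the job needs the smallest.

How it is judged (in metres and radians):
On the way, in this order (a step that is already met when the one before it is completed fails the run):
1. the bearing lies flat and fully down in the pocket (z of bearing in the frame of side_plate below 0.0255 m and angle between bearing's own z axis and vertical below 0.05 rad and horizontal distance between bearing and bore_axis below 0.01 m), for 0.2 s.
2. the keeper is across the bearing, at its stop pin (value of joint keeper above 1.71 rad), for 0.2 s.
At the end, for the whole second after the job is handed in: The bearing lies in the pocket with its underside no more than 1.5 mm above the pocket's floor (24 mm above the worktop), level within 0.05 rad, its centre within 10 mm of the bore axis, at rest; the keeper stands within 0.12 rad of its stop (above 1.71 rad) (all of step 1 and z of bearing in the frame of side_plate above 0.022 m and linear speed of bearing below 0.02 m/s and value of joint keeper above 1.71 rad); the robot touches nothing.
It fails at once if the bearing is pressed against the side plate, the ring or the keeper with more than 40 N (contact force between bearing and side_plate above 40 N).
It fails at once if the small bearing is moved by more than 20 mm (distance of bearing_small from where it was at the start of the episode above 0.02 m).
It fails at once if the grease tin is moved by more than 20 mm (distance of grease_tin from where it was at the start of the episode above 0.02 m).
It also fails if it takes over 72 s, if anything falls off the work surface, if the arm or the gripper's body presses on something with over 40 N, if the wrist force passes 120 N, or if a joint passes its speed limit or range.

### The arm

A 7-joint arm with a two-finger parallel gripper is mounted at the origin on a cart in front of the work surface, level with it; the furniture and walls round the work are solid. World frame = base frame: x ahead of the robot, y to its left, z up, the work surface at z = 0. Lengths are in m, angles in degrees, forces in N, time in s.
With the tool pointing down it reaches from about 0.4 to 0.875 m from the base axis. Payload 6.5 kg.
Tool frame: the origin (TCP) lies at the very end of the fingers, on their centre line; the grasp point (between the pads) lies bot.grip_depth behind it (bot.grip_depth is the distance from the TCP to the grasp point, in m); z points along the fingers, y is the direction in which the jaws open and shut (so a half turn about z gives the same grasp; the last joint's range is limited). The gripper opens to 88 mm and grips with 3 to 60 N. Pads are 18 mm wide; open, the fingers measure 123 mm over their backs; the gripper's body (75 mm by 187 mm) begins 45 mm behind the grasp point.
Start: joints at [67.769, 30.733, -0.252, 88.115, 0.149, 61.152, -4.079], TCP at [0.206, -0.617, 0.239] pointing down, gripper open.
Joint ranges: [-154.64, 154.64], [-21.42, 123.67], [-72.66, 72.17], [13.99, 137.28], [-74.86, 254.86], [10.95, 109.41], [-158.01, 158.01]. Speed limits (degrees/s): [136.94, 136.94, 180, 180, 180, 180, 180].

### API

Orientations are given as [roll, pitch, yaw] about the fixed x, y, z axes, in that order (R = Rz(yaw) Ry(pitch) Rx(roll)).
In Python, from rig import telemetry, optics, bot gives the robot as it stands.
- The arm moves only by the tool jog_arm, never from a script. Its argument "plan" is one flat list of numbers, 5 for each row, row after row: the opening, from 0 (shut) to 1 (fully open), then the shift along the tool's x, y, z in mm, then the turn about the tool's z in rad. A call has exactly 10 rows; each row shifts and turns the commanded pose from where the row before left it, along the tool's axes as they then stand; what a row does not reach is not made up. A row lasts 1/12 s, in which the tool goes at most 41.7 mm and 7.16 degrees, less where a joint would pass 70% of its speed; a pose out of reach is approached as far as the arm can. A call with a gripper value outside its range is refused whole. The fingers move at their own pace and stop on an object; the grip force is fixed at half the most. Time passes only in rows, so rows that do not move let the fingers close, or fill a call up. It gives the time, the measured TCP pose, the force and the opening at its end, in the units of the state.
- telemetry.sense(): the state, without advancing time (a new reading comes with each control period).
- optics.snapshot(name): name is "scene" or "top" or "wrist"; returns the picture (384x512x3 uint8, blue, green, red); there is no depth.
- optics.get_calibration(name): a dict with "vfov" (degrees; the focal length in pixels is half the picture's height over the tangent of half this angle, whatever the lens; pixels are square), "cx", "cy" (the principal point, pixels), "cam_to_world" (4x4, takes a point from camera to world coordinates); the wrist camera has in their place "T_tool_cam" (4x4, takes a point from camera to tool coordinates, whose origin is the TCP and whose axes are the flange's). Camera axes: x right, y down, z forward; pixel columns grow to the right and rows downward; lengths in m; the calibration is good to about 2 mm. A picture is of the moment at which its call begins: read the wrist's pose just before it. get_calibration takes no time and is no camera call.
- bot.finish_job(): hands the job in, once; it reports no verdict.
The state is a dict: "time_s": time; "joint_positions": joint angles; "qd": joint speeds; "tau": joint torques, N m; "tcp_pos": TCP position; "eef_rot": TCP orientation; "contact_force": force on the tool from outside, world axes, zero at the start; "torque": the same for the moment, N m; "opening": opening from 0.0 (shut) to 1.0 (fully open).
Only numpy, scipy, OpenCV 4.12 (cv2) and the standard library are available. Lean on these libraries where they do the work, as an engineer would, in place of code of your own. Each camera call takes 0.05 s, during which the arm holds its last target. There are 200 camera calls.

## Working session

There is one attempt and no reset: what is moved stays moved. The work goes in short steps, Python scripts to look and compute and a tool call to move; the robot and the scene stay as the last step left them, time stands still between calls to the robot, and variables do not carry over. Pictures are saved under pics/ and viewed, about 8 in all and at most 12, crops included, and the job is handed in when it is done.

Besides the shell and the picture viewer there is one more tool, called as name(argument=value, ...) on one line, values as JSON. jog_arm: Moves the arm, as the interface text tells. Its arguments: {"type":"object","properties":{"plan":{"type":"array","items":{"type":"number"}}},"required":["plan"]}

```bash
ls; mkdir -p pics; python3 - <<'E'
from rig import telemetry, optics, bot
import cv2,numpy as np
np.set_printoptions(precision=4,suppress=True)
print(telemetry.sense(),bot.grip_depth)
for n in ("scene","top","wrist"):
    print(n,optics.get_calibration(n))
for n in ("scene","top"):
    cv2.imwrite(f"pics/{n}0.png",cv2.resize(optics.snapshot(n),(800,600),interpolation=cv2.INTER_CUBIC))
E
```

```text
pics
{'time_s': 0.0, 'joint_positions': array([67.7712, 30.7775, -0.2541, 88.1694,  0.1471, 61.1511, -4.079 ]), 'qd': array([ 0.0776, -0.0407, -0.0082, -0.0111,  0.0134,  0.0215, -0.0329]), 'tau': array([  0.0012, -57.0984,   0.9902, -25.1608,  -0.0564,   0.0178,
         0.0002]), 'tcp_pos': array([ 0.2054, -0.6161,  0.2378]), 'eef_rot': array([-179.9025,    0.0057,   18.4394]), 'contact_force': array([0.2322, 0.289 , 0.2762]), 'torque': array([0.0027, 0.0474, 0.0645]), 'opening': 0.9949542771672577} 0.0187
scene {'vfov': 44.35841098039329, 'cx': 261.18641813170865, 'cy': 193.52354180181248, 'cam_to_world': array([[-0.9089, -0.3115,  0.2773,  0.259 ],
       [-0.4168,  0.6982, -0.582 ,  0.6321],
       [-0.0124, -0.6446, -0.7644,  0.8058],
       [ 0.    ,  0.    ,  0.    ,  1.    ]])}
top {'vfov': 45.514384344908734, 'cx': 261.2386334581224, 'cy': 185.88780399276388, 'cam_to_world': array([[ 0.0212, -0.9966,  0.0796,  0.4167],
       [-0.9998, -0.0206,  0.0085,  0.0522],
       [-0.0068, -0.0798, -0.9968,  1.3227],
       [ 0.    ,  0.    ,  0.    ,  1.    ]])}
wrist {'vfov': 66.88937696288967, 'cx': 252.18711970540278, 'cy': 194.0083059788815, 'T_tool_cam': array([[-0.0003, -0.9473, -0.3202,  0.0819],
       [ 1.    , -0.0009,  0.0017, -0.0007],
       [-0.0019, -0.3202,  0.9473, -0.1463],
       [ 0.    ,  0.    ,  0.    ,  1.    ]])}
```

View pics/top0.png

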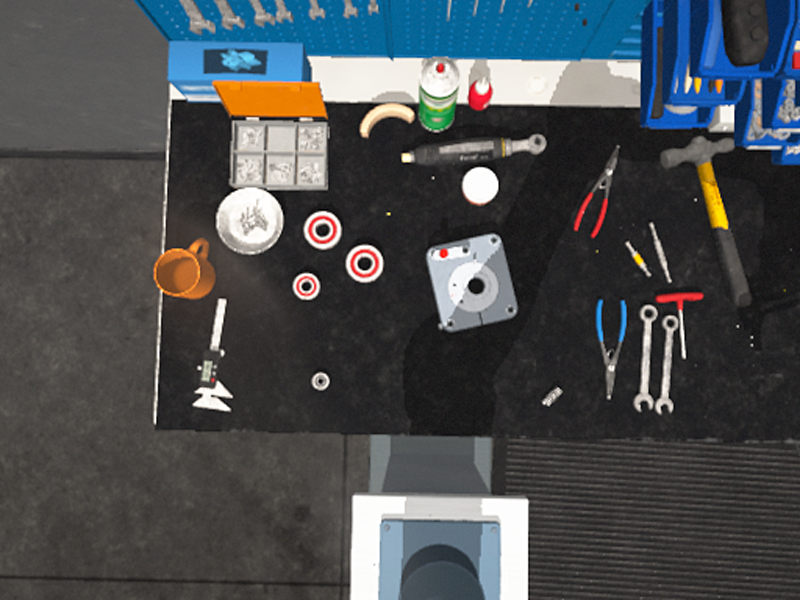

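View pics/scene0.png

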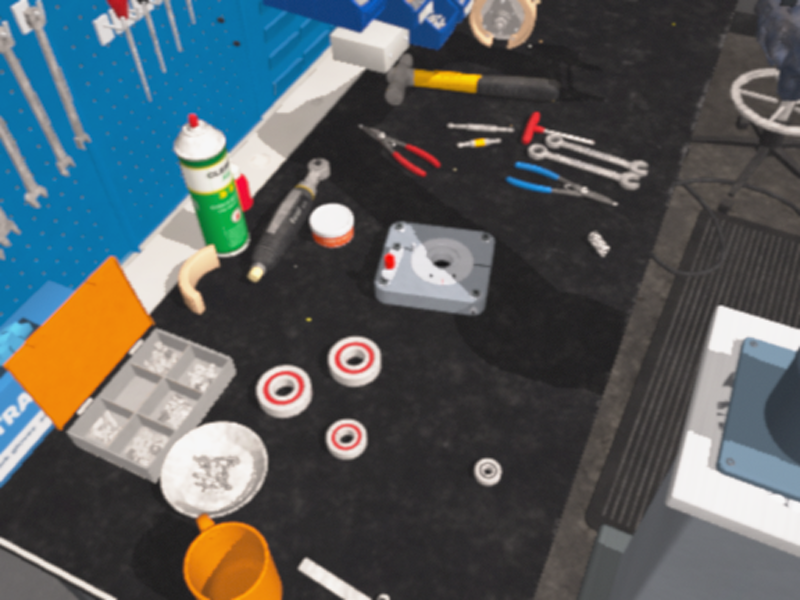

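The red-sealed candidates in the top picture (800x600) are (322,230), (364,263) and (306,286). The grey one at (320,381) is the small bystander. The smallest red one is (306,286). I'll check it and the plate in a crop.

```bash
cat > h.py <<'E'
from rig import telemetry, optics, bot
import cv2,numpy as np
np.set_printoptions(precision=4,suppress=True)
from scipy.spatial.transform import Rotation as R
def cam(n,s=None):
    c=optics.get_calibration(n); f=192/np.tan(np.radians(c['vfov']/2))
    K=np.array([[f,0,c['cx']],[0,f,c['cy']],[0,0,1]])
    if n=="wrist":
        T=np.eye(4);T[:3,:3]=R.from_euler('xyz',s['eef_rot'],degrees=True).as_matrix();T[:3,3]=s['tcp_pos'];T=T@c['T_tool_cam']
    else: T=c['cam_to_world']
    return K,T
def px2w(n,u,v,z,s=None):
    K,T=cam(n,s); d=T[:3,:3]@np.linalg.solve(K,[u,v,1]); o=T[:3,3]
    return o+d*(z-o[2])/d[2]
def w2px(n,p,s=None):
    K,T=cam(n,s); q=K@(T[:3,:3].T@(np.asarray(p)-T[:3,3])); return q[:2]/q[2]
E
python3 - <<'E'
from h import *
im=optics.snapshot("top")
c=im[125:255,180:345]
cv2.imwrite("pics/crop1.png",cv2.resize(c,None,fx=4.6,fy=4.6,interpolation=cv2.INTER_CUBIC))
for u,v in((322,230),(364,263),(306,286),(320,381),(480,186)):
    print(u,v,px2w("top",u*.64,v*.64,.012))
E
```

```text
322 230 [0.6304 0.2253 0.012 ]
364 263 [0.5705 0.1459 0.012 ]
306 286 [0.5257 0.2516 0.012 ]
320 381 [0.3526 0.2204 0.012 ]
480 186 [ 0.7189 -0.066   0.012 ]
```

View pics/crop1.png

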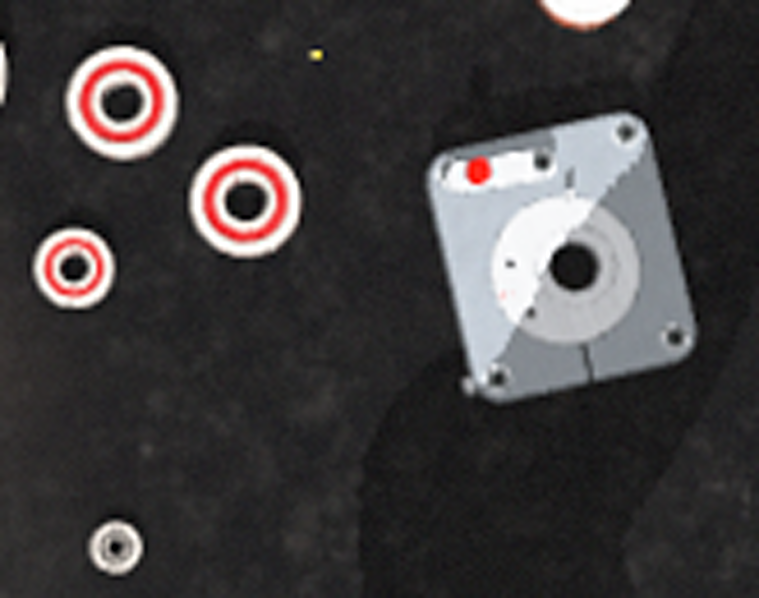

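The smallest red bearing is at crop (74,268), about 80 px across against 110 px for the others, which matches 48 vs 66 mm. The ring centre is at crop (566,269), the red line at (502,295), the pivot at (543,160) and the knob at (479,170).

```bash
cat >> h.py <<'E'
def shift(target,yaw=None,s=None):
    s=s or telemetry.sense(); Rm=R.from_euler('xyz',s['eef_rot'],degrees=True).as_matrix()
    d=Rm.T@(np.asarray(target)-s['tcp_pos'])*1000
    t=None if yaw is None else -np.radians(yaw-s['eef_rot'][2])
    return d,t
E
python3 - <<'E'
from h import *
w=lambda u,v,z:px2w("top",180+u/4.6,125+v/4.6,z)
b=w(74,268,.014); c=w(566,269,.03); r=w(502,295,.03); p=w(543,160,.0495);k=w(479,170,.067)
print("bearing",b,"bore",c,"red",r,"pivot",p,"knob",k)
print("yaw by pivot",np.degrees(np.arctan2(*(p-c)[1::-1])),np.linalg.norm((p-c)[:2]))
s1,s2=w(627,131,.035),w(676,337,.035);print("yaw by screws",np.degrees(np.arctan2(*(s1-s2)[1::-1])))
d=(c-r)[:2];print("pocket",c[:2]+7e-3*d/np.linalg.norm(d), np.linalg.norm(d))
k2=k-p;print("keeper world ang",np.degrees(np.arctan2(k2[1],k2[0])),np.linalg.norm(k2[:2]))
print(shift([c[0],c[1],.21],13))
E
```

```text
bearing [0.5249 0.2506 0.014 ] bore [ 0.5292 -0.0551  0.03  ] red [ 0.5124 -0.016   0.03  ] pivot [ 0.5939 -0.0386  0.0495] knob [0.5846 0.001  0.067 ]
yaw by pivot 14.353243291444524 0.06672396286607706
yaw by screws 13.943831970188949
pocket [ 0.532  -0.0615] 0.04260683128323799
keeper world ang 103.17792201082808 0.040639205110479984
(array([ 484.6719, -429.8248,   28.5653]), np.float64(0.09498889457961059))
```

jog_arm(plan=[0.8, 30, -27, 1, 0, 0.8, 30, -27, 1, 0, 0.8, 30, -27, 1, 0, 0.8, 30, -27, 1, 0, 0.8, 30, -27, 1, 0, 0.8, 30, -27, 1, 0, 0.8, 30, -27, 1, 0, 0.8, 30, -27, 1, 0, 0.8, 30, -27, 1, 0, 0.8, 30, -27, 1, 0])

```text
time_s: 0.98
tcp_pos: [0.4052, -0.2638, 0.2287]
eef_rot: [180.0, 0.0, 18.4]
contact_force: [1.4, -0.5, 0.7]
opening: 0.799
```

jog_arm(plan=[0.8, 30, -27, 3, 0, 0.8, 30, -27, 3, 0, 0.8, 30, -27, 3, 0, 0.8, 30, -27, 3, 0, 0.8, 30, -27, 3, 0, 0.8, 30, -27, 3, 0, 0.8, 0, 0, 0, 0.077, 0.8, 0, 0, 0, 0, 0.8, 0, 0, 0, 0, 0.8, 0, 0, 0, 0])

```text
time_s: 1.82
tcp_pos: [0.5237, -0.0565, 0.2105]
eef_rot: [180.0, 0.1, 14.0]
contact_force: [0.2, 0.4, 0.5]
opening: 0.798
```

```bash
python3 - <<'E'
from h import *
s=telemetry.sense(); im=optics.snapshot("wrist"); import pickle; pickle.dump((s,im),open("w1.pkl","wb"))
print(s['tcp_pos'],s['eef_rot'],s['contact_force'])
cv2.imwrite("pics/w1.png",cv2.resize(im,(800,600),interpolation=cv2.INTER_CUBIC))
print(shift([.525,.2506,.12],14))
E
```

```text
[ 0.5237 -0.0565  0.2105] [179.9652   0.056   14.0131] [0.1705 0.3721 0.5342]
(array([  75.5114, -297.8522,   90.4075]), np.float64(-0.0004979166171919973))
```

View pics/w1.png

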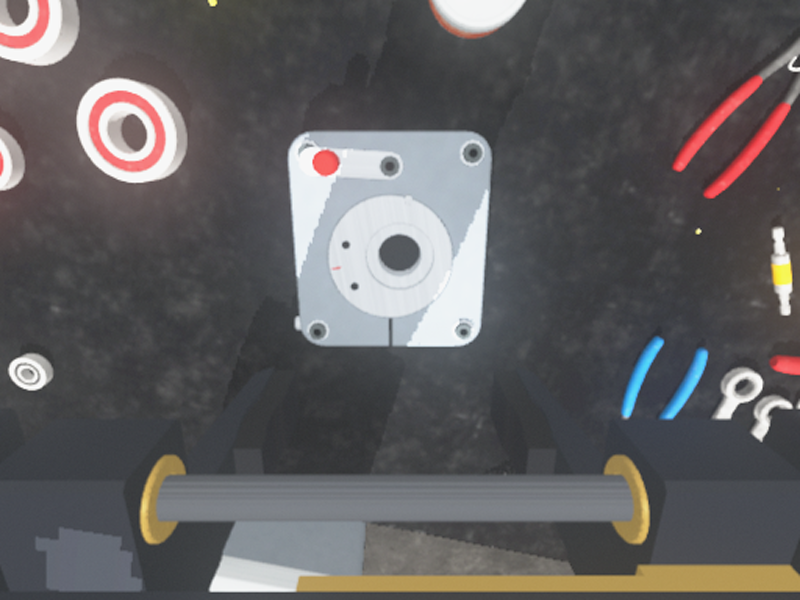

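The plate is square to the tool, so its yaw is 14°. The ring is at about (390,256), the pocket at (400,256) and the red line at (336,268). I'll enlarge the ring while moving to the bearing.

```bash
python3 - <<'E'
import cv2,pickle
s,im=pickle.load(open("w1.pkl","rb"))
cv2.imwrite("pics/w1c.png",cv2.resize(im[118:212,200:300],None,fx=6,fy=6,interpolation=cv2.INTER_CUBIC))
E
```

```text
(no output)
```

View pics/w1c.png

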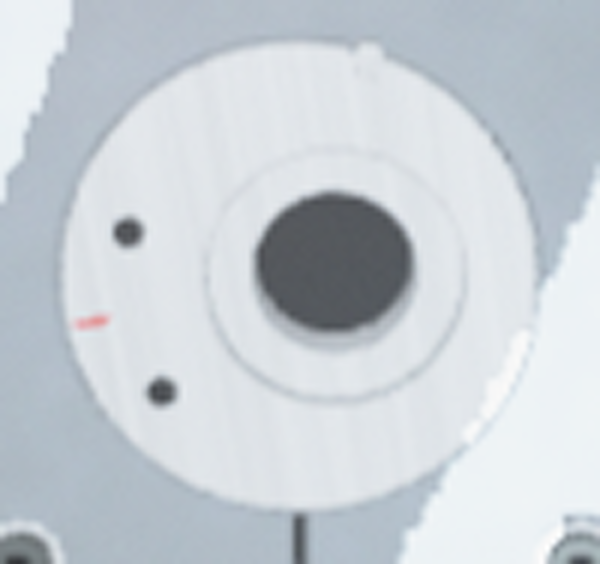

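jog_arm(plan=[0.8, 10, -37, 5, 0, 0.8, 10, -37, 5, 0, 0.8, 10, -37, 5, 0, 0.8, 10, -37, 5, 0, 0.8, 10, -37, 5, 0, 0.8, 10, -37, 5, 0, 0.8, 10, -37, 5, 0, 0.8, 6, -39, 5, 0, 0.8, 0, 0, 0, 0, 0.8, 0, 0, 0, 0])

```text
time_s: 2.7
tcp_pos: [0.525, 0.2542, 0.1705]
eef_rot: [-180.0, 0.0, 14.3]
contact_force: [0.4, -1.2, -0.2]
opening: 0.8
```

```bash
python3 - <<'E'
from h import *
s=telemetry.sense(); im=optics.snapshot("wrist"); import pickle; pickle.dump((s,im),open("w2.pkl","wb"))
print(s['tcp_pos'],s['eef_rot'],s['contact_force'])
u,v=w2px("wrist",[.525,.2506,.014],s); print(u,v)
u0,v0=int(u)-60,int(v)-50;print(u0,v0)
cv2.imwrite("pics/w2.png",cv2.resize(im[max(v0,0):v0+100,max(u0,0):u0+120],None,fx=5,fy=5,interpolation=cv2.INTER_CUBIC))
E
```

```text
[0.525  0.2542 0.1705] [-179.9566    0.0324   14.2585] [ 0.4415 -1.2318 -0.2348]
255.49148860283887 176.79552885419386
195 126
```

View pics/w2.png

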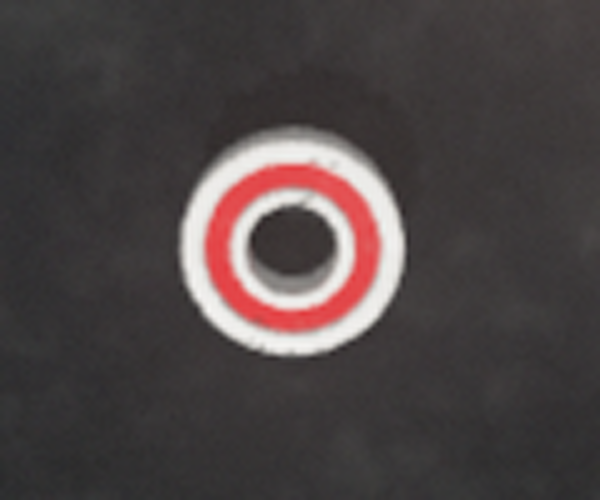

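The bearing is at crop (293,249). The pocket rim spans 206–466 by 146–404, so its centre is (336,275). The ring centre is (299,275).

```bash
python3 - <<'E'
from h import *
import pickle
s,im=pickle.load(open("w1.pkl","rb"))
w=lambda u,v:px2w("wrist",200+(u+.5)/6-.5,118+(v+.5)/6-.5,.03,s)
c,p,r=w(299,275),w(336,275),w(92,322)
d=(c-r)[:2]/np.linalg.norm((c-r)[:2])
print("ring",c,"pocket",p,"by red line",c[:2]+.007*d)
s,im=pickle.load(open("w2.pkl","rb"))
b=px2w("wrist",253.6,175.8,.014,s); print("bearing",b, np.linalg.norm(px2w("wrist",195+181/5,175.8,.014,s)-px2w("wrist",195+405/5,175.8,.014,s)))
print(shift([b[0],b[1],.008],14))
E
```

```text
ring [ 0.531  -0.0515  0.03  ] pocket [ 0.5327 -0.0584  0.03  ] by red line [ 0.5342 -0.0578]
bearing [0.5256 0.2529 0.014 ] 0.048226317137030086
(array([  0.1185,  -1.3094, 162.5195]), np.float64(0.0010651194085874462))
```

jog_arm(plan=[0.8, 0, -1.3, 30, 0, 0.8, 0, 0, 35, 0, 0.8, 0, 0, 35, 0, 0.8, 0, 0, 30, 0, 0.8, 0, 0, 20, 0, 0.8, 0, 0, 12, 0, 0.8, 0, 0, 0, 0, 0.5, 0, 0, 0, 0, 0.4, 0, 0, 0, 0, 0.4, 0, 0, 0, 0])

```text
time_s: 3.58
tcp_pos: [0.5268, 0.254, 0.0104]
eef_rot: [-180.0, -0.2, 14.0]
contact_force: [-0.0, -0.0, 0.8]
opening: 0.596
```

jog_arm(plan=[0.4, 0, 0, 0, 0, 0.4, 0, 0, 0, 0, 0.4, 0, 0, 0, 0, 0.4, 0, 0, 0, 0, 0.4, 0, 0, -10, 0, 0.4, 0, 0, -20, 0, 0.4, 0, 0, -30, 0, 0.4, 0, 0, -10, 0, 0.4, 0, 0, 0, 0, 0.4, 0, 0, 0, 0])

```text
time_s: 4.42
tcp_pos: [0.5256, 0.2538, 0.079]
eef_rot: [-180.0, -0.1, 14.0]
contact_force: [-0.4, -0.7, -0.5]
opening: 0.511
```

```bash
python3 - <<'E'
from h import *
s=telemetry.sense();print(s['tcp_pos'],s['eef_rot'],s['contact_force'],s['opening'])
im=optics.snapshot("wrist");cv2.imwrite("pics/w3.png",cv2.resize(im[150:384,120:400],None,fx=2.5,fy=2.5))
print(shift([.533,-.058,.045],14))
E
```

```text
[0.5256 0.2538 0.079 ] [-179.9914   -0.0529   14.0248] [-0.3653 -0.737  -0.5181] 0.5107162730068815
(array([-67.6439, 304.1127,  33.2225]), np.float64(0.0005307883171216185))
```

View pics/w3.png

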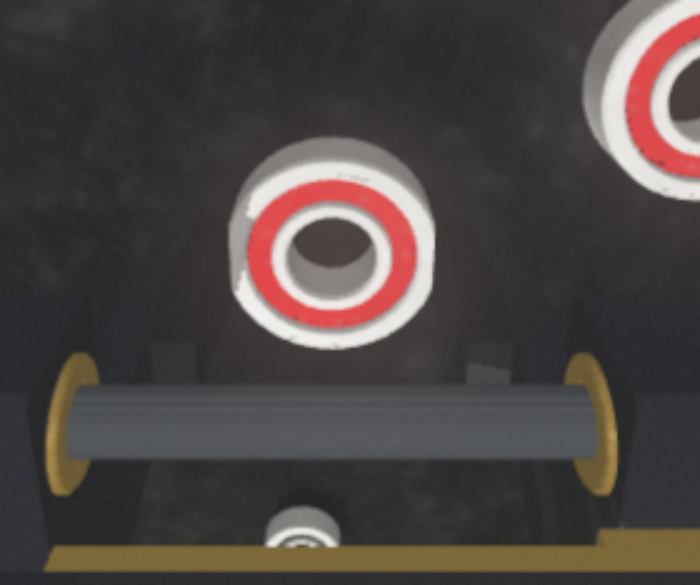

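```bash
python3 - <<'E'
from h import *
s=telemetry.sense();Rm=R.from_euler('xyz',s['eef_rot'],degrees=True).as_matrix()
for y in (255,):
  u,v=120+(332.5)/2.5,150+y/2.5
  p=px2w("wrist",u,v,s['tcp_pos'][2]+.0055,s); print(Rm.T@(p-s['tcp_pos'])*1000)
print(s['contact_force'])
E
```

```text
[ 0.7933  0.1484 -5.5007]
[-0.196   0.0722 -0.8189]
```

jog_arm(plan=[0.4, -8, 36, 0, 0, 0.4, -8, 36, 0, 0, 0.4, -8, 36, 0, 0, 0.4, -8, 36, 0, 0, 0.4, -8, 36, 0, 0, 0.4, -8, 36, 0, 0, 0.4, -8, 36, 0, 0, 0.4, -8, 36, 0, 0, 0.4, -4, 16, 0, 0, 0.4, 0, 0, 0, 0])

```text
time_s: 5.3
tcp_pos: [0.5315, -0.0637, 0.077]
eef_rot: [179.9, 0.2, 13.6]
contact_force: [0.1, 0.6, -1.0]
opening: 0.511
```

```bash
python3 - <<'E'
from h import *
s=telemetry.sense();print(s['tcp_pos'],s['eef_rot'],s['contact_force'],s['opening'],shift([.533,-.058,.045],14))
E
```

```text
[ 0.5315 -0.0637  0.077 ] [179.8907   0.2297  13.5851] [ 0.1305  0.6403 -1.0296] 0.5113634004913227 (array([ 2.924 , -5.2789, 31.9369]), np.float64(-0.007241865392367691))
```

jog_arm(plan=[0.4, 0, 0, 10, 0, 0.4, 0, 0, 10, 0, 0.4, 0, 0, 7, 0, 0.4, 0, 0, 5, 0, 0.4, 0, 0, 3, 0, 0.4, 0, 0, 0, 0, 0.4, 0, 0, 0, 0, 0.4, 0, 0, 0, 0, 0.4, 0, 0, 0, 0, 0.4, 0, 0, 0, 0])

```text
time_s: 6.13
tcp_pos: [0.5335, -0.0577, 0.0441]
eef_rot: [180.0, -0.0, 14.0]
contact_force: [-0.5, -0.4, -0.4]
opening: 0.508
```

```bash
python3 - <<'E'
from h import *
s=telemetry.sense();print(s['tcp_pos'],s['eef_rot'],s['contact_force'],s['opening'],shift([.533,-.058,.038],14))
im=optics.snapshot("wrist");cv2.imwrite("pics/w4.png",cv2.resize(im[120:340,110:400],None,fx=2.7,fy=2.7))
E
```

```text
[ 0.5335 -0.0577  0.0441] [179.9835  -0.0393  14.0219] [-0.542  -0.3603 -0.4428] 0.5075574394627925 (array([-0.5563,  0.1835,  6.0762]), np.float64(0.00038151500949934946))
```

View pics/w4.png

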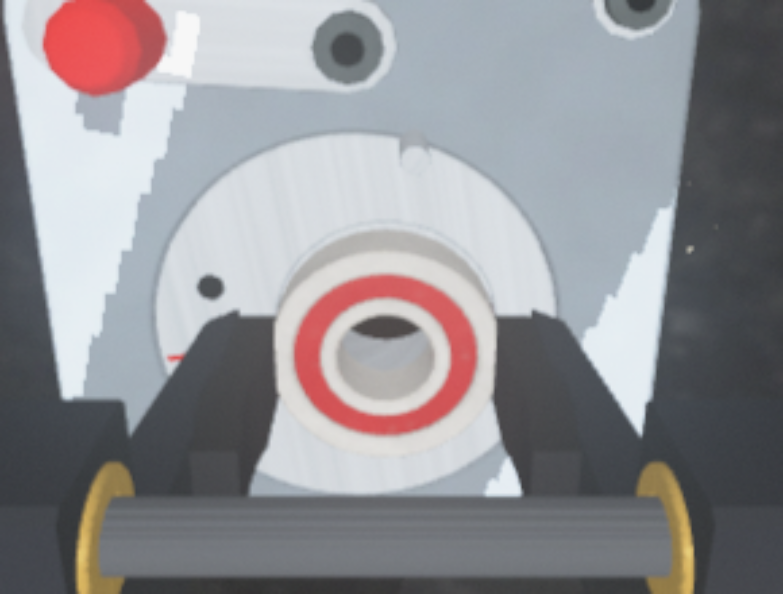

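The bearing hangs level in the jaws over the pocket, with the pocket's rim just showing behind it. Now I'll lower it gently.

jog_arm(plan=[0.4, 0, 0, 1, 0, 0.4, 0, 0, 1, 0, 0.4, 0, 0, 1, 0, 0.4, 0, 0, 1, 0, 0.4, 0, 0, 0, 0, 0.4, 0, 0, 0, 0, 0.4, 0, 0, 0, 0, 0.4, 0, 0, 0, 0, 0.4, 0, 0, 0, 0, 0.4, 0, 0, 0, 0])

```text
time_s: 7.02
tcp_pos: [0.5332, -0.0576, 0.0398]
eef_rot: [180.0, -0.0, 14.0]
contact_force: [-0.2, -0.1, -0.6]
opening: 0.513
```

jog_arm(plan=[0.4, 0, 0, 0.5, 0, 0.4, 0, 0, 0, 0, 0.4, 0, 0, 0.5, 0, 0.4, 0, 0, 0, 0, 0.4, 0, 0, 0, 0, 0.4, 0, 0, 0, 0, 0.4, 0, 0, 0, 0, 0.4, 0, 0, 0, 0, 0.4, 0, 0, 0, 0, 0.4, 0, 0, 0, 0])

```text
time_s: 7.85
tcp_pos: [0.5332, -0.0576, 0.0387]
eef_rot: [180.0, 0.0, 14.0]
contact_force: [0.1, -0.5, -1.5]
opening: 0.511
```

jog_arm(plan=[0.4, 0, 0, 0.5, 0, 0.4, 0, 0, 0, 0, 0.4, 0, 0, 0.5, 0, 0.4, 0, 0, 0, 0, 0.4, 0, 0, 0, 0, 0.4, 0, 0, 0, 0, 0.4, 0, 0, 0, 0, 0.4, 0, 0, 0, 0, 0.4, 0, 0, 0, 0, 0.4, 0, 0, 0, 0])

```text
time_s: 8.68
tcp_pos: [0.5331, -0.0576, 0.0377]
eef_rot: [180.0, 0.0, 14.0]
contact_force: [0.4, 0.4, -1.1]
opening: 0.507
```

jog_arm(plan=[0.4, 0, 0, 0.5, 0, 0.4, 0, 0, 0, 0, 0.4, 0, 0, 0.5, 0, 0.4, 0, 0, 0, 0, 0.4, 0, 0, 0, 0, 0.4, 0, 0, 0, 0, 0.4, 0, 0, 0, 0, 0.4, 0, 0, 0, 0, 0.4, 0, 0, 0, 0, 0.4, 0, 0, 0, 0])

```text
time_s: 9.52
tcp_pos: [0.5331, -0.0576, 0.0367]
eef_rot: [180.0, 0.0, 14.0]
contact_force: [0.4, 0.9, 0.1]
opening: 0.505
```

jog_arm(plan=[0.4, 0, 0, 0.5, 0, 0.4, 0, 0, 0, 0, 0.4, 0, 0, 0.5, 0, 0.4, 0, 0, 0, 0, 0.4, 0, 0, 0, 0, 0.4, 0, 0, 0, 0, 0.4, 0, 0, 0, 0, 0.4, 0, 0, 0, 0, 0.4, 0, 0, 0, 0, 0.4, 0, 0, 0, 0])

```text
time_s: 10.35
tcp_pos: [0.5332, -0.0576, 0.0357]
eef_rot: [180.0, 0.0, 14.0]
contact_force: [-1.3, -0.6, -1.0]
opening: 0.509
```

No contact force, and the underside should be about 3 mm below the face, so it seems to be entering the pocket. I'll keep lowering.

jog_arm(plan=[0.4, 0, 0, 0.5, 0, 0.4, 0, 0, 0, 0, 0.4, 0, 0, 0.5, 0, 0.4, 0, 0, 0, 0, 0.4, 0, 0, 0, 0, 0.4, 0, 0, 0, 0, 0.4, 0, 0, 0, 0, 0.4, 0, 0, 0, 0, 0.4, 0, 0, 0, 0, 0.4, 0, 0, 0, 0])

```text
time_s: 11.18
tcp_pos: [0.5331, -0.0576, 0.0347]
eef_rot: [180.0, 0.0, 14.0]
contact_force: [-1.1, -1.2, -0.0]
opening: 0.51
```

jog_arm(plan=[0.4, 0, 0, 0.5, 0, 0.4, 0, 0, 0, 0, 0.4, 0, 0, 0, 0, 0.4, 0, 0, 0, 0, 0.4, 0, 0, 0, 0, 0.4, 0, 0, 0, 0, 0.4, 0, 0, 0, 0, 0.4, 0, 0, 0, 0, 0.4, 0, 0, 0, 0, 0.4, 0, 0, 0, 0])

```text
time_s: 12.02
tcp_pos: [0.5332, -0.0576, 0.0342]
eef_rot: [-180.0, 0.0, 14.0]
contact_force: [-2.3, -0.8, 0.0]
opening: 0.514
```

jog_arm(plan=[0.4, 0, 0, 0.5, 0, 0.4, 0, 0, 0, 0, 0.4, 0, 0, 0, 0, 0.4, 0, 0, 0, 0, 0.4, 0, 0, 0, 0, 0.4, 0, 0, 0.5, 0, 0.4, 0, 0, 0, 0, 0.4, 0, 0, 0, 0, 0.4, 0, 0, 0, 0, 0.4, 0, 0, 0, 0])

```text
time_s: 12.85
tcp_pos: [0.5332, -0.0576, 0.034]
eef_rot: [180.0, 0.0, 14.0]
contact_force: [-4.4, -0.5, 10.2]
opening: 0.516
```

```bash
python3 - <<'E'
from h import *
s=telemetry.sense();print(s['tcp_pos'],s['eef_rot'],s['contact_force'],s['torque'],s['opening'])
im=optics.snapshot("wrist");cv2.imwrite("pics/w5.png",cv2.resize(im[160:320,150:360],None,fx=3.7,fy=3.7,interpolation=cv2.INTER_CUBIC))
E
```

```text
[ 0.5332 -0.0576  0.034 ] [179.9784   0.0086  14.0262] [-4.3947 -0.4586 10.1714] [-0.202   0.9545 -0.0899] 0.516353609811379
```

View pics/w5.png

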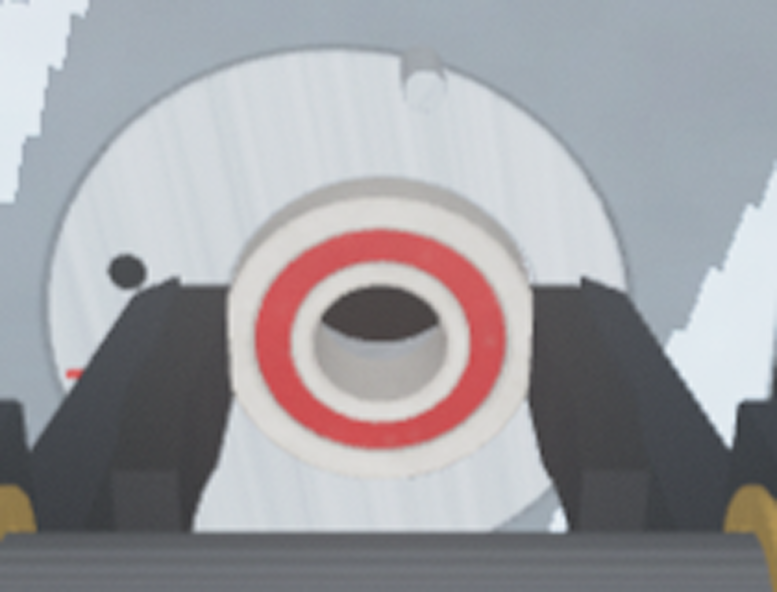

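It is well down in the pocket: only a thin side band shows. There is 10 N of contact at TCP 34.0 mm, which matches the floor. I'll ease off and open.

jog_arm(plan=[0.4, 0, 0, -0.7, 0, 0.4, 0, 0, 0, 0, 0.7, 0, 0, 0, 0, 0.7, 0, 0, 0, 0, 0.7, 0, 0, 0, 0, 0.7, 0, 0, 0, 0, 0.7, 0, 0, 0, 0, 0.7, 0, 0, -5, 0, 0.7, 0, 0, -20, 0, 0.7, 0, 0, -20, 0])

```text
time_s: 13.73
tcp_pos: [0.5324, -0.0574, 0.079]
eef_rot: [-180.0, 0.1, 14.0]
contact_force: [0.4, 0.4, 0.5]
opening: 0.699
```

jog_arm(plan=[0.7, 0, 0, -20, 0, 0.6, -5, 0, -20, 0, 0.3, -5, 0, 0, 0, 0, 0, 0, 0, 0, 0, 0, 0, 0, 0, 0, 0, 0, 0, 0, 0, 0, 0, 0, 0, 0, 0, 0, 0, 0, 0, 0, 0, 0, 0, 0, 0, 0, 0, 0])

```text
time_s: 14.57
tcp_pos: [0.5234, -0.0599, 0.1186]
eef_rot: [-180.0, 0.0, 14.0]
contact_force: [-1.3, 0.0, 0.1]
opening: 0.043
```

```bash
python3 - <<'E'
from h import *
s=telemetry.sense();print(s['tcp_pos'],s['eef_rot'],s['contact_force'],s['opening'])
im=optics.snapshot("wrist")
import pickle; pickle.dump((s,im),open("w6.pkl","wb"))
u,v=w2px("wrist",[.533,-.058,.038],s);print(u,v)
cv2.imwrite("pics/w6.png",cv2.resize(im[60:280,140:380],None,fx=2.7,fy=2.7,interpolation=cv2.INTER_CUBIC))
E
```

```text
[ 0.5234 -0.0599  0.1186] [-179.9828    0.0312   14.0363] [-1.2684  0.0244  0.0854] 0.042633371766389996
252.97393749779425 188.71000805256728
```

View pics/w6.png

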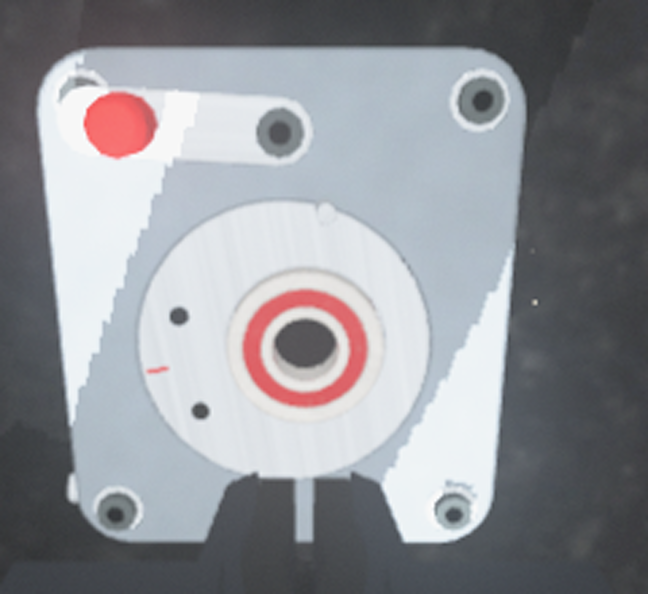

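The bearing sits concentric in its pocket. The pivot is at crop (280,133) and the knob top at (117,125).

```bash
python3 - <<'E'
from h import *
import pickle
s,im=pickle.load(open("w6.pkl","rb"))
w=lambda u,v,z:px2w("wrist",140+u/2.7,60+v/2.7,z,s)
P=w(280,133,.0495);k=w(117,125,.067);b=w(305,345,.038)
d=(k-P)[:2];print(P,k,b,"ang",np.degrees(np.arctan2(d[1],d[0])),np.linalg.norm(d))
print("bearing width",np.linalg.norm(w(229,345,.038)-w(379,345,.038)))
s=telemetry.sense();print(s['joint_positions'],s['tcp_pos'])
print("to centre",shift([.5332,-.0576,.044],14))
E
```

```text
[ 0.5925 -0.0362  0.0495] [0.5856 0.0021 0.067 ] [ 0.5338 -0.0578  0.038 ] ang 100.18359579906016 0.038935869711026055
bearing width 0.04542624424564199
[ 15.351   29.7761 -17.443  111.1021  13.0951  41.0394 -85.8256] [ 0.5234 -0.0599  0.1187]
to centre (array([10.0807,  0.1115, 74.6576]), np.float64(0.0005777439812689932))
```

jog_arm(plan=[0, 5, 0, 20, 0, 0, 5, 0, 20, 0, 0, 0, 0, 20, 0, 0, 0, 0, 10, 0, 0, 0, 0, 3, 0, 0, 0, 0, 0, 0, 0, 0, 0, 0, 0, 0, 0, 0, 0, 0, 0, 0, 0, 0, 0, 0, 0, 0, 0, 0])

```text
time_s: 15.45
tcp_pos: [0.5337, -0.0577, 0.0467]
eef_rot: [180.0, -0.1, 14.0]
contact_force: [0.3, -0.9, -0.6]
opening: 0.005
```

jog_arm(plan=[0, 0, 0, 1, 0, 0, 0, 0, 1, 0, 0, 0, 0, 1, 0, 0, 0, 0, 1, 0, 0, 0, 0, 1, 0, 0, 0, 0, 0.5, 0, 0, 0, 0, 0, 0, 0, 0, 0, 0, 0, 0, 0, 0, 0, 0, 0, 0, 0, 0, 0])

```text
time_s: 16.28
tcp_pos: [0.5332, -0.0576, 0.0404]
eef_rot: [180.0, -0.0, 14.0]
contact_force: [-1.1, 0.5, 0.1]
opening: 0.008
```

jog_arm(plan=[0, 0, 0, 0.5, 0, 0, 0, 0, 0, 0, 0, 0, 0, 0.5, 0, 0, 0, 0, 0, 0, 0, 0, 0, 0.5, 0, 0, 0, 0, 0, 0, 0, 0, 0, 0, 0, 0, 0, 0, 0, 0, 0, 0, 0, 0, 0, 0, 0, 0, 0, 0])

```text
time_s: 17.12
tcp_pos: [0.5332, -0.0576, 0.0389]
eef_rot: [-180.0, -0.0, 14.0]
contact_force: [-1.6, -0.4, -0.2]
opening: 0.005
```

jog_arm(plan=[0, 0, 0, 0.5, 0, 0, 0, 0, 0, 0, 0, 0, 0, 0, 0, 0, 0, 0, 0.5, 0, 0, 0, 0, 0, 0, 0, 0, 0, 0, 0, 0, 0, 0, 0, 0, 0, 0, 0, 0, 0, 0, 0, 0, 0, 0, 0, 0, 0, 0, 0])

```text
time_s: 17.95
tcp_pos: [0.5333, -0.0576, 0.0385]
eef_rot: [180.0, -0.0, 14.0]
contact_force: [-1.8, 0.2, 8.0]
opening: 0.006
```

Contact is at 38.4 mm, so the bearing is fully home. Now I'll lift and go behind the knob.

jog_arm(plan=[0, 0, 0, -5, 0, 0, 0, 0, -20, 0, 0, 0, 0, -25, 0, 0, 18, -9, 0, 0, 0, 18, -9, 0, 0, 0, 18, -9, 0, 0, 0, 18, -9, 0, 0, 0, 18, -9, 0, 0, 0, 0, 0, 0, 0, 0, 0, 0, 0, 0])

```text
time_s: 18.78
tcp_pos: [0.6098, 0.0088, 0.0878]
eef_rot: [-180.0, -0.0, 14.1]
contact_force: [-0.3, -0.7, 0.3]
opening: 0.001
```

```bash
python3 - <<'E'
from h import *
s=telemetry.sense();print(s['tcp_pos'],s['eef_rot'],s['contact_force'],shift([.6098,.0088,.054],13))
E
```

```text
[0.6098 0.0088 0.0878] [-179.9754   -0.0077   14.1157] [-0.2622 -0.7273  0.3324] (array([ 0.0128,  0.0241, 33.8283]), np.float64(0.019472618747886743))
```

Descend 34 mm, then approach the knob along −x by about 6 mm, still short of it.

jog_arm(plan=[0, 0, 0, 12, 0, 0, 0, 0, 12, 0, 0, 0, 0, 8, 0, 0, 0, 0, 2, 0, 0, 0, 0, 0, 0, 0, -2, 0, 0, 0, 0, -2, 0, 0, 0, 0, -2, 0, 0, 0, 0, -2, 0, 0, 0, 0, 0, 0, 0, 0])

```text
time_s: 19.62
tcp_pos: [0.6021, 0.0062, 0.0544]
eef_rot: [-180.0, -0.1, 14.0]
contact_force: [1.3, 0.7, 0.8]
opening: 0.005
```

jog_arm(plan=[0, -4.1, -1.5, 0, -0.1, 0, -4.1, -1.5, 0, -0.1, 0, -4.1, -1.5, 0, -0.1, 0, -4.1, -1.5, 0, -0.1, 0, -4.1, -1.5, 0, -0.1, 0, -4.1, -1.5, 0, -0.1, 0, -4.1, -1.5, 0, -0.1, 0, -4.1, -1.5, 0, -0.1, 0, 0, 0, 0, 0, 0, 0, 0, 0, 0])

```text
time_s: 20.45
tcp_pos: [0.5687, -0.0025, 0.0541]
eef_rot: [-180.0, 0.0, 59.7]
contact_force: [-0.4, 1.2, 0.7]
opening: 0.007
```

```bash
python3 - <<'E'
from h import *
s=telemetry.sense();print(s['tcp_pos'],s['eef_rot'],s['contact_force'])
Rm=R.from_euler('xyz',s['eef_rot'],degrees=True).as_matrix()
print("TCP rel pivot in tool axes (want 17,-40)",Rm.T@(s['tcp_pos']-[.5935,-.036,.054])*1000)
im=optics.snapshot("top");cv2.imwrite("pics/t7.png",cv2.resize(im[140:220,260:345],None,fx=7,fy=7,interpolation=cv2.INTER_CUBIC))
E
```

```text
[ 0.5687 -0.0025  0.0541] [-179.9892    0.0037   59.6775] [-0.3583  1.1919  0.6665]
TCP rel pivot in tool axes (want 17,-40) [ 16.4312 -38.283   -0.0639]
```

jog_arm(plan=[0, -4.1, -1.5, 0, -0.1, 0, -4.1, -1.5, 0, -0.1, 0, -4.1, -1.5, 0, -0.1, 0, -4.1, -1.5, 0, -0.1, 0, -4.1, -1.5, 0, -0.1, 0, -2, -0.7, 0, -0.05, 0, 0, 0, 0, 0, 0, 0, 0, 0, 0, 0, 0, 0, 0, 0, 0, 0, 0, 0, 0])

```text
time_s: 21.33
tcp_pos: [0.5543, -0.0212, 0.0538]
eef_rot: [-180.0, 0.0, 91.3]
contact_force: [0.0, 0.2, 0.8]
opening: 0.005
```

```bash
python3 - <<'E'
from h import *
s=telemetry.sense();print(s['tcp_pos'],s['eef_rot'],s['contact_force'])
Rm=R.from_euler('xyz',s['eef_rot'],degrees=True).as_matrix()
print(Rm.T@(s['tcp_pos']-[.5935,-.036,.054])*1000)
im=optics.snapshot("top");cv2.imwrite("pics/t8.png",cv2.resize(im[140:220,260:345],None,fx=7,fy=7,interpolation=cv2.INTER_CUBIC))
E
```

```text
[ 0.5543 -0.0212  0.0538] [-179.9632    0.0354   91.2838] [0.015  0.1919 0.7582]
[ 15.6448 -38.825    0.2348]
```

jog_arm(plan=[0, -2, -0.7, 0, -0.05, 0, -2, -0.7, 0, -0.05, 0, -2, -0.7, 0, -0.05, 0, -1, -0.3, 0, -0.025, 0, -1, -0.3, 0, -0.025, 0, 0, 0, 0, 0, 0, 0, 0, 0, 0, 0, 0, 0, 0, 0, 0, 0, 0, 0, 0, 0, 0, 0, 0, 0])

```text
time_s: 22.22
tcp_pos: [0.5525, -0.0287, 0.0539]
eef_rot: [-180.0, -0.0, 102.8]
contact_force: [-1.7, 3.5, 2.2]
opening: 0.005
```

jog_arm(plan=[0, -0.5, 0, 0, 0, 0, 0, 0, 0, 0, 0, -0.5, 0, 0, 0, 0, 0, 0, 0, 0, 0, -0.5, 0, 0, 0, 0, 0, 0, 0, 0, 0, 0, 0, 0, 0, 0, 0, 0, 0, 0, 0, 0, 0, 0, 0, 0, 0, 0, 0, 0])

```text
time_s: 23.05
tcp_pos: [0.5525, -0.0289, 0.0539]
eef_rot: [-180.0, -0.1, 102.9]
contact_force: [-2.9, 7.8, 2.0]
opening: 0.008
```

The force rises without motion, so it is at a stop. I'll back off, lift clear and look.

jog_arm(plan=[0, 3, 0, 0, 0, 0, 10, 0, 0, 0, 0, 5, 0, -20, 0, 0, 0, 0, -30, 0, 0, 0, 0, -30, 0, 0, 0, 0, -30, 0, 0, 30, 0, 0, 0, 0, 20, 0, 0, 0, 0, 0, 0, 0, 0, 0, 0, 0, 0, 0])

```text
time_s: 23.88
tcp_pos: [0.5378, 0.036, 0.1641]
eef_rot: [180.0, 0.1, 102.9]
contact_force: [-0.4, -0.5, -0.0]
opening: 0.006
```

```bash
python3 - <<'E'
from h import *
s=telemetry.sense();print(s['tcp_pos'],s['eef_rot'],s['contact_force'])
im=optics.snapshot("wrist");t=optics.snapshot("top")
a=cv2.resize(im,(560,420),interpolation=cv2.INTER_CUBIC);b=cv2.resize(t[140:220,262:342],(240,240),interpolation=cv2.INTER_CUBIC)
o=np.zeros((420,800,3),np.uint8);o[:,:560]=a;o[:240,560:]=b
cv2.imwrite("pics/w9.png",o)
E
```

```text
[0.5378 0.036  0.1641] [179.9833   0.0684 102.9379] [-0.4356 -0.4559 -0.0367]
```

View pics/w9.png

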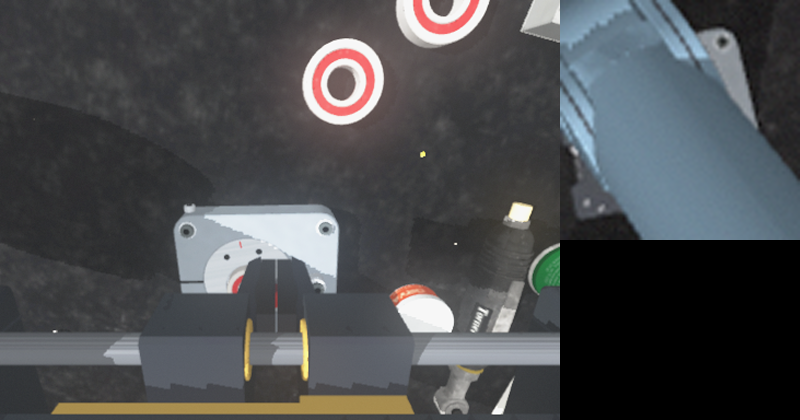

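The arm hides the keeper, so I'll move aside for one last look.

jog_arm(plan=[0, 0, 0, -20, 0, 0, -20, 0, -20, 0, 0, -25, 0, -10, 0, 0, -30, 0, 0, 0, 0, -30, 0, 0, 0, 0, -15, 0, 0, 0, 0, 0, 0, 0, 0, 0, 0, 0, 0, 0, 0, 0, 0, 0, 0, 0, 0, 0, 0, 0])

```text
time_s: 24.82
tcp_pos: [0.5643, -0.08, 0.2139]
eef_rot: [-180.0, -0.0, 102.9]
contact_force: [-0.6, -0.1, 0.3]
opening: 0.009
```

```bash
python3 - <<'E'
from h import *
import pickle
s=telemetry.sense();print(s['tcp_pos'],s['contact_force'])
im=optics.snapshot("wrist");pickle.dump((s,im),open("w10.pkl","wb"))
u,v=w2px("wrist",[.55,-.05,.04],s);print(u,v)
u0=int(np.clip(u-100,0,312));v0=int(np.clip(v-75,0,234));print(u0,v0)
cv2.imwrite("pics/w10.png",cv2.resize(im[v0:v0+150,u0:u0+200],None,fx=4,fy=4,interpolation=cv2.INTER_CUBIC))
E
```

```text
[ 0.5643 -0.08    0.2139] [-0.6475 -0.058   0.2804]
247.12468697632067 144.7815320232519
147 69
```

View pics/w10.png

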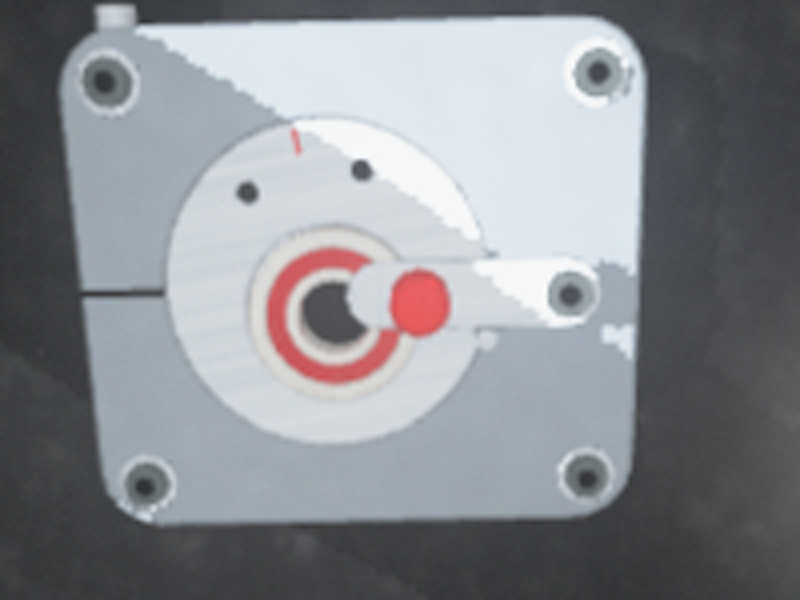

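The strap runs from the pivot (570,295) to its end at (358,293), across the bearing, with its edge against the pin at (487,340). I'll check the angle by numbers.

```bash
python3 - <<'E'
from h import *
import pickle
s,im=pickle.load(open("w10.pkl","rb"))
w=lambda u,v,z:px2w("wrist",147+u/4,69+v/4,z,s)
P=w(570,295,.0495)
for k in (w(420,302,.067),w(358,294,.0445)):
    d=(k-P)[:2];print("keeper rad",np.radians((np.degrees(np.arctan2(d[1],d[0]))%360)-14-75),np.linalg.norm(d))
E
```

```text
keeper rad 1.7905244104420954 0.03993439755059846
keeper rad 1.822720951088337 0.05671130922009039
```

```bash
python3 -c "
from rig import bot,telemetry
print(telemetry.sense()['contact_force'],bot.finish_job())"
```

```text
the job is handed in; nothing more can be done
[ 0.12602102  0.23845405 -0.38211481] None
```

The bearing is seated in the pocket and the keeper stands across it at its stop; I handed the job in at about 25 s. No verdict was reported.

**Bearing:** I picked up the 48 mm red-sealed bearing, the smallest of the three. It went straight into the pocket at the measured centre, so no sliding search over the ring was needed. The most force I read was about 10 N, at the pocket floor. That is from end-of-call readings only, so a brief peak between them would not show.

**Seating check:** Touching the bearing's top with closed fingers gave contact at about 38.4 mm (38 mm is fully home), with an 8 N reading. In the picture it sat concentric in the pocket.

**Keeper:** I pushed the knob round its arc until it stopped moving, at about 8 N. The last picture shows the strap lying across the bearing and against its pin. Its angle measures 1.79 rad by the knob and 1.82 rad by the strap's end, a small difference from reading pixels. Both are above the 1.71 limit.

**At hand-in:** The gripper was clear, with the force reading near zero. I did not go near the small bearing or the grease tin, but I did not measure their positions again at the end. No check failed.

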